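# Raise the sash of the ear-model hood to its pointer

### The arm

A 6-joint arm with a two-finger parallel gripper is mounted at the origin on the work surface. World frame = base frame: x ahead of the robot, y to its left, z up, the work surface at z = 0. Lengths are in m, angles in rad, forces in N, time in s.
With the tool pointing down it reaches from about 0.25 to 0.8 m from the base axis. Payload 8.5 kg.
Tool frame: the origin (TCP) lies midway between the tips of the shut fingers; the grasp point (between the pads) lies 19 mm behind it; z points along the fingers, y is the line along which they close (so a half turn about z gives the same grasp; the last joint's range is limited). The gripper opens to 85 mm and grips with 20 to 120 N. Pads are 22 mm wide; open, the fingers measure 114 mm over their backs; the gripper's body (76 mm by 85 mm) begins 54 mm behind the grasp point. The pads swing forward as they close: fully open they stand 13 mm farther back than shut.
Start: joints at [1.332, 0.238, -0.013, 1.319, 0, 1.571], TCP at [0.124, 0.51, 0.231] pointing down, gripper open.
Joint ranges: [-2.66, 2.66], [-1.03, 1.9], [-1.14, 1.46], [-1.82, 2.27], [-1.45, 1.34], [-3.14, 3.14]. Speed limits (rad/s): [2.22, 2.22, 2.79, 3.14, 3.14, 3.14].

### API

Orientations are given as a rotation vector (axis times angle).
In Python, from workcell import monitor, optics, job gives the robot as it stands. The module is installed in compiled form; this text tells all that it offers.
- The arm moves only by the shell command python3 -m jog 'ROWS' [FORCE]. ROWS is JSON, a list of rows, each an object with "slide": the shift along the tool's x, y, z in cm, a list of three; "rot": the turn, a rotation vector about the tool's x, y, z in rad, a list of three; "gripper": the opening, from 0 (shut) to 1 (fully open). A call has 1 to 5 rows; each row is the pose to reach, as a shift and turn from the pose commanded when the call began, along the tool's axes at that moment; what a row does not reach only later rows make up. A row lasts 1/12 s, in which the tool goes at most 41.7 mm and 7.16 degrees, less where a joint would pass 70% of its speed; a pose out of reach is approached as far as the arm can. A call with a gripper value outside its range is refused whole. The fingers move at their own pace and stop on an object; FORCE is the grip in N (left out, the last holds). Time passes only in rows, so rows that repeat a pose let the fingers close. It gives the time, the measured TCP pose, the force, the opening and the grip force at its end, in the units of the state.
- monitor.state(): the state, without advancing time (a new reading comes with each control period).
- optics.camera(name): name is "scene" or "top" or "wrist"; returns a dict with "img" (384x512x3 uint8, red, green, blue), "depth" (384x512 float32, m along the optical axis (not along the pixel's ray), 0 where there is no reading), "fx", "fy", "cx", "cy" (pixels), "k1" (the pictures are not rectified: a ray, as slopes to the right and down, at radius r is drawn at 1 + k1 r^2 times it, then the intrinsics apply), "world_to_cam" (4x4, takes a point from world to camera coordinates). Camera axes: x right, y down, z forward; pixel columns grow to the right and rows downward; lengths in m; the calibration is good to about 2 mm. A picture is of the moment at which its call begins.
- job.close_job(): hands the job in; it is judged then, once.
The state is a dict: "time": time; "q": joint angles; "qvel": joint speeds; "joint_torque": joint torques, N m; "tcp_pos": TCP position; "tool_rot": TCP orientation; "wrist_force": force on the tool from outside, world axes, zero at the start; "ft_torque": the same for the moment, N m; "width": finger opening in m; "finger_force": force on a finger pad.
Only numpy, scipy, OpenCV 4.12 (cv2) and the standard library are available. Lean on these libraries where they do the work, as an engineer would, in place of code of your own. Each camera call takes 0.05 s, during which the arm holds its last target. There are 200 camera calls.

### The job

Push the hood's sliding window up with your fingertips from beneath its lip until the underside of the lip is level with the tip of the pointer on the side rail, and leave it standing there, so that trainees can reach the ear model. Only push from below: do not pinch the lip or press on it from above, and leave the pointer and the instruments on the bench where they are.

Things in the scene. Friction and masses are not known exactly. Their poses are not given: they have to be found in the camera images.
- hood: fixed clear-sided hood, 400 wide, 340 deep, 380 mm high. Origin on the bench under the middle of its front edge; x into the hood, y along its front, z up. The front leans back 40 degrees from vertical: up the slope is (sin 40, 0, cos 40). The sash's front plane passes through x 0, z 60 mm, between rails 22 mm wide at y +-180 mm. The sill is 60 mm high at x 6-18 mm. A fixed ear model stands 200 mm in.
- sash (a joint): slide of the sash (the clear sliding window) up the slope, in m: 0 lowest (underside of the lip 50 mm up the slope from the hood point x 0, z 60 mm), 0.18 highest; starts at 0 to 0.03. Counterweighted: 1 to 4 N along the slope moves it slowly, damping adds 12 N per m/s, and it stays wherever it is left.
- lip (a point): middle of the underside of the sash's lip, an aluminium ledge 300 mm long (y), 10 mm thick, standing out 32 mm from the sash towards the robot, square to the slope; this point is 16 mm out from the sash front. Axes: z up the slope (the way the sash slides), x inward through the sash (forward and 40 degrees down), y along the lip. A sloping cover (not to be pressed) lies above it; below is free.
- pointer_tip (a point): tip of the small dark steel cone pointer clamped on the rail at the hood's -y side, pointing along +y at the lip's end, 4 mm beyond it. Axes as lip. Its place varies: 80 to 145 mm up the slope above where the lip's underside is at sash 0. It must stay where it is.
- otoscope: chrome otoscope lying on the bench beside the hood on its +y side, 150 mm long, 32 mm thick; origin under its middle, x along the handle towards the head. Leave alone.
- magnifier: white plastic hand lens lying flat beside the hood on its -y side, lens 68 mm across with an 85 mm handle along its -x, 8 mm thick; origin under the lens centre. Leave alone.
- speculum_a: yellow plastic ear speculum, a cone 26 mm across and 34 mm high standing on its wide end in front of the hood, right of the middle (-y); origin under its centre. Leave alone.
- speculum_b: a second speculum, the same, in front of the hood, left of the middle (+y). Leave alone.

How it is judged:
On the way:
1. the fingers push the sash up by the underside of its lip (contact force between the fingers and sash_c3 above 0.5 N and value of joint sash above 0.045 m), for 0.1 s.
At the end, for the whole second after the job is handed in: The underside of the lip is level with the pointer's tip within 8 mm along the slope, the sash stands still by itself (under 5 mm/s), the pointer is where it was (4 mm), and otoscope, magnifier and both specula are within 15 mm of where they were (z of lip in the frame of pointer_tip between -0.008 and 0.008 m and velocity of joint sash between -0.005 and 0.005 m/s and distance of pointer_tip from where it was at the start of the episode below 0.004 m and distance of each of otoscope, magnifier, speculum_a, speculum_b from where it was at the start of the episode below 0.015 m); the robot touches nothing.
It fails at once if the lip is pinched or pressed from above (fingers or arm on its upper cover with over 2 N) (contact force between any of the fingers, the arm and sash_c4 above 2 N).
It fails at once if the pointer is moved by over 4 mm (distance of pointer_tip from where it was at the start of the episode above 0.004 m).
It fails at once if an instrument on the bench is moved by over 15 mm or lifted (distance of any of otoscope, magnifier, speculum_a, speculum_b from where it was at the start of the episode above 0.015 m).
It also fails if it takes over 51 s, if anything falls off the work surface, if the arm or the gripper's body presses on something with over 40 N, if the wrist force passes 120 N, or if a joint passes its speed limit or range.

## Working session

There is one attempt and no reset: what is moved stays moved. The work goes in short steps, Python scripts to look and compute and a shell command to move; the robot and the scene stay as the last step left them, time stands still between calls to the robot, and variables do not carry over. Pictures are saved under pics/ and viewed, at most 10 in all, crops included, and the job is handed in when it is done.

```bash
mkdir -p pics; cat > h.py <<'E'
import numpy as np, cv2
from workcell import monitor, optics, job
def grab(n):
    c=optics.camera(n); np.savez(f'pics/{n}.npz',**c); return c
def load(n): return dict(np.load(f'pics/{n}.npz'))
def ray(c,u,v):
    K=np.array([[c['fx'],0,c['cx']],[0,c['fy'],c['cy']],[0,0,1]],float)
    p=cv2.undistortPoints(np.array([[[u,v]]],float),K,np.array([c['k1'],0,0,0],float))[0,0]
    M=np.linalg.inv(c['world_to_cam']); return M[:3,3],M[:3,:3]@np.r_[p,1]
def pt(c,u,v,d=None):
    o,r=ray(c,u,v)
    if d is None: d=c['depth'][int(round(v)),int(round(u))]
    return o+r*d
def proj(c,P):
    p=c['world_to_cam'][:3,:3]@P+c['world_to_cam'][:3,3]; s=p[:2]/p[2]; s=s*(1+c['k1']*(s@s))
    return np.array([c['fx']*s[0]+c['cx'],c['fy']*s[1]+c['cy']])
E
python3 - <<'E'
from h import *
a=[]
for n in('scene','top'):
    c=grab(n); cv2.imwrite(f'pics/{n}1.png',cv2.resize(c['img'][:,:,::-1],(800,600),interpolation=cv2.INTER_CUBIC))
    print(n,c['k1'],np.linalg.inv(c['world_to_cam']).round(3))
s=monitor.state(); print(s)
E
```

```text
scene 0.04722371979413007 [[ 0.98  -0.131  0.148  0.423]
 [-0.198 -0.683  0.703 -0.738]
 [ 0.009 -0.718 -0.696  0.859]
 [ 0.     0.     0.     1.   ]]
top -0.14066695357759879 [[ 0.012 -0.995  0.101  0.515]
 [-0.999 -0.008  0.032  0.034]
 [-0.031 -0.101 -0.994  1.122]
 [ 0.     0.     0.     1.   ]]
{'time': 0.1, 'q': array([ 1.33198382e+00,  2.38713265e-01, -1.41384603e-02,  1.31919519e+00,
       -2.35465173e-05,  1.57078415e+00]), 'qvel': array([-0.00174804, -0.00197984,  0.00302971,  0.00064097, -0.00052927,
        0.00079773]), 'joint_torque': array([ 1.21838370e-04, -5.39719999e+01,  3.46999633e+01,  1.33929087e-02,
        6.73619888e-05,  3.42721222e-06]), 'tcp_pos': array([0.12411106, 0.50975276, 0.23075812]), 'tool_rot': array([-3.74200982e-01, -3.11910004e+00,  1.95475468e-03]), 'wrist_force': array([-0.95145898,  1.1373304 ,  0.41329459]), 'ft_torque': array([ 0.01579741,  0.02161445, -0.00469187]), 'finger_force': 0.0, 'width': 0.0854236021124124}
```

View pics/scene1.png

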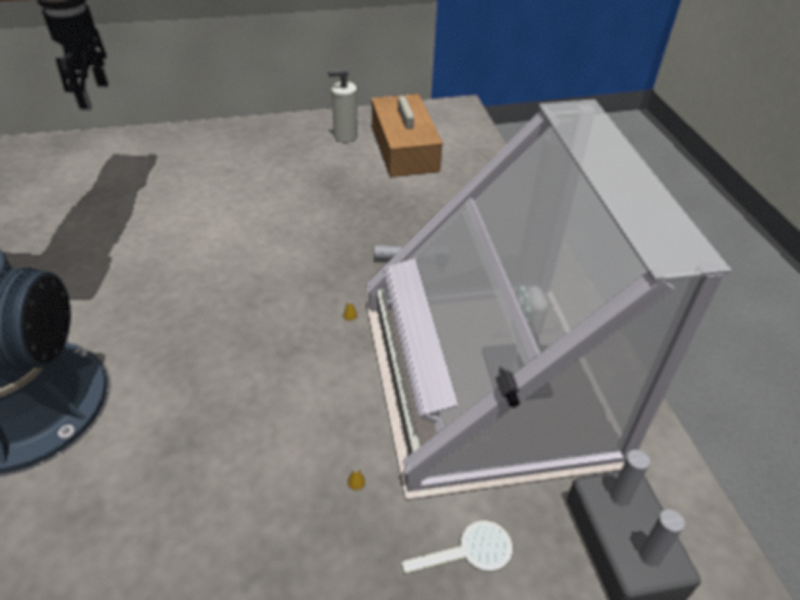

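View pics/top1.png

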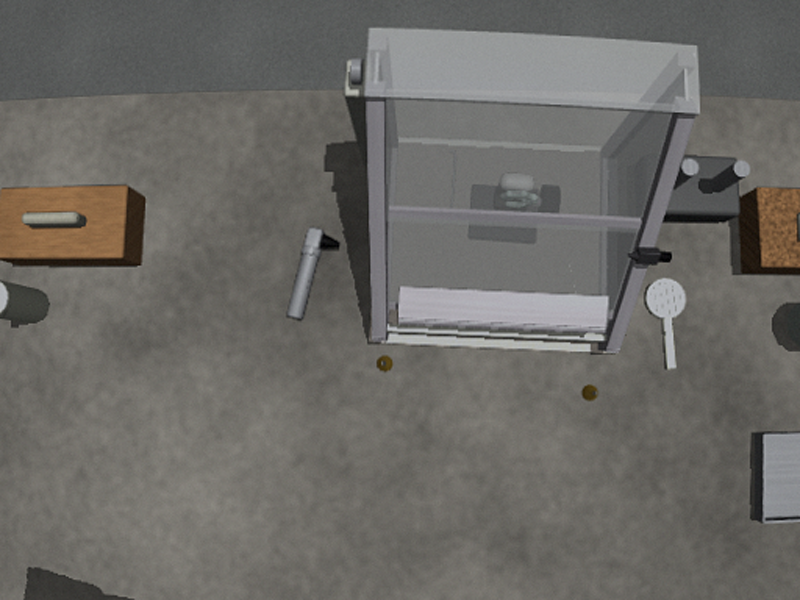

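The scene view shows the hood with the lip low, near (430,410), and the pointer at about (508,385). In the top view the pointer tip is near (632,256) and the specula are at (385,363) and (590,392). I'll enlarge both.

```bash
python3 - <<'E'
from h import *
c=load('top'); cv2.imwrite('pics/top2.png',cv2.resize(c['img'][140:240,220:460,::-1],None,fx=3.33,fy=3.33,interpolation=cv2.INTER_CUBIC))
d=load('scene'); cv2.imwrite('pics/scene2.png',cv2.resize(d['img'][150:320,225:425,::-1],None,fx=3.5,fy=3.5,interpolation=cv2.INTER_CUBIC))
f=640/1000
for n,cc,l in(('top',c,[(375,200),(376,250),(377,300),(377,335),(675,150),(660,200),(645,240),(630,300),(618,340),(450,300),(550,300),(450,320),(550,320),(385,363),(590,392),(500,215)]),('scene',d,[(440,225),(400,265),(600,320),(550,365),(460,440),(420,470),(410,330),(430,380),(356,476),(350,310),(500,270)])):
  for u,v in l: print(n,u,v,pt(cc,u*.64,v*.64).round(4))
E
```

```text
top 375 200 [0.7342 0.0943 0.2597]
top 376 250 [0.6802 0.0961 0.1999]
top 377 300 [0.6206 0.0988 0.1218]
top 377 335 [0.5728 0.1016 0.0658]
top 675 150 [ 0.7817 -0.2679  0.3315]
top 660 200 [ 0.7342 -0.2661  0.2757]
top 645 240 [ 0.6926 -0.2615  0.2247]
top 630 300 [ 0.6216 -0.2643  0.1414]
top 618 340 [ 0.5676 -0.2649  0.0742]
top 450 300 [ 0.6199 -0.0065  0.1361]
top 550 300 [ 0.6204 -0.1484  0.1428]
top 450 320 [ 0.5918 -0.0069  0.1298]
top 550 320 [ 0.5929 -0.1503  0.1308]
top 385 363 [ 0.5312  0.0923 -0.0008]
top 590 392 [ 0.4879 -0.2311  0.033 ]
top 500 215 [ 0.72   -0.0667  0.2411]
scene 440 225 [0.6867 0.0847 0.1902]
scene 400 265 [0.6153 0.057  0.1394]
scene 600 320 [ 0.7704 -0.273   0.3161]
scene 550 365 [ 0.722  -0.2757  0.2513]
scene 460 440 [ 0.6235 -0.2741  0.1203]
scene 420 470 [ 0.5727 -0.273   0.0619]
scene 410 330 [ 0.6001 -0.0827  0.1336]
scene 430 380 [ 0.605  -0.1837  0.138 ]
scene 356 476 [ 0.4889 -0.244   0.0261]
scene 350 310 [0.5337 0.0852 0.0223]
scene 500 270 [ 0.7206 -0.0971  0.246 ]
```

View pics/top2.png

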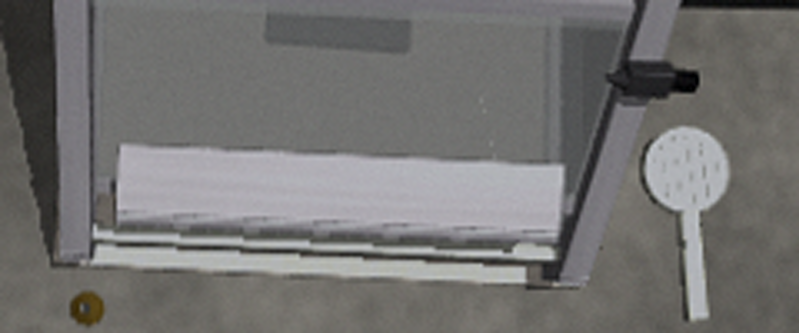

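View pics/scene2.png

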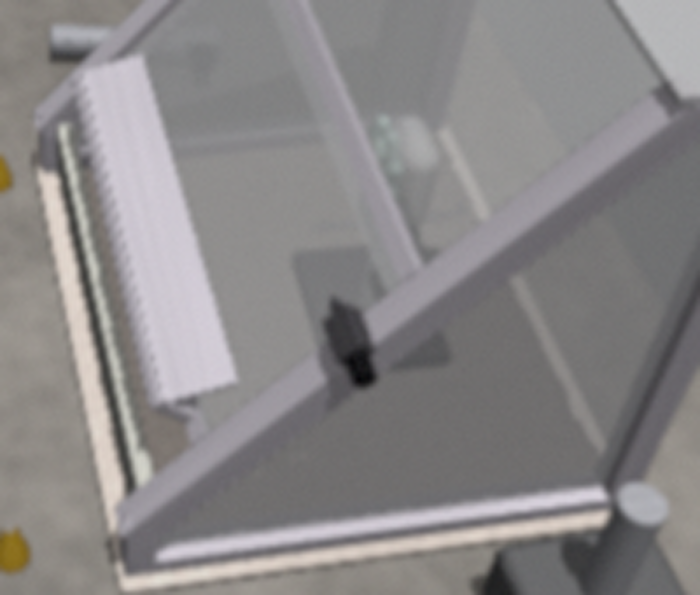

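The top crop shows the pointer tip at about (610,78) and the cover's upper corners at (118,145) and (564,166). In the scene crop the tip is at about (335,300) and the base corners are at (38,165) and (125,590).

```bash
cat >> h.py <<'E'
def tri(l):
    A=np.zeros((3,3));b=np.zeros(3)
    for c,u,v in l:
        o,r=ray(c,u,v); r=r/np.linalg.norm(r); P=np.eye(3)-np.outer(r,r); A+=P;b+=P@o
    x=np.linalg.solve(A,b); return x,[np.round(proj(c,x)-[u,v],1) for c,u,v in l]
E
python3 - <<'E'
from h import *
c=load('top');d=load('scene')
T=lambda u,v:(c,220+u/3.33,140+v/3.33); S=lambda u,v:(d,225+u/3.5,150+v/3.5)
def z0(l,z):
    o,r=ray(*l); return (o+r*(z-o[2])/r[2]).round(4)
print('tip',tri([T(610,78),S(335,300)]))
print('base',z0(S(38,165),.0),z0(S(125,590),0))
print('coverL',tri([T(118,145),S(143,57)]),'R',tri([T(564,166),S(237,380)]))
print('cover bot',tri([T(116,222),S(80,75)]),'R',tri([T(562,240),S(160,402)]))
# plane fit through points of cover, and yaw from scatter
P=[]
for u in range(380-0,381): pass
for n,cc in(('top',c),('scene',d)):
  H,W=cc['depth'].shape
  pts=np.array([pt(cc,u,v) for v in range(0,H,2) for u in range(0,W,2) if cc['depth'][v,u]>0])
  np.save(f'pics/{n}_pts.npy',pts)
  for x0,x1 in((.58,.60),(.60,.62),(.62,.65),(.70,.74),(.76,.80)):
    q=pts[(pts[:,0]>x0)&(pts[:,0]<x1)&(pts[:,2]>.055)]
    # left and right rail extents
    L=q[(q[:,1]>.075)&(q[:,1]<.13)];R=q[(q[:,1]<-.245)&(q[:,1]>-.31)]
    print(n,x0,[(len(k),k[:,1].min().round(4),k[:,1].max().round(4),k.mean(0).round(4)) if len(k) else 0 for k in(L,R)])
E
```

```text
tip (array([ 0.67492969, -0.24332601,  0.21717528]), [array([ 0.2, -0.9]), array([-1. ,  0.1])])
base [0.5706 0.1057 0.    ] [ 0.5564 -0.2764  0.    ]
coverL (array([0.64063618, 0.06587846, 0.13849146]), [array([ 0.2, -1.1]), array([-1. ,  0.1])]) R (array([ 0.62782748, -0.23310123,  0.14221892]), [array([ 0.2, -0.8]), array([-0.9,  0.1])])
cover bot (array([0.59151355, 0.06670127, 0.12815645]), [array([ 0.3, -2. ]), array([-1.7,  0.1])]) R (array([ 0.57997001, -0.23345669,  0.13330525]), [array([ 0.2, -1.3]), array([-1.5,  0.1])])
top 0.58 [(30, np.float64(0.0764), np.float64(0.1089), array([0.5899, 0.0956, 0.0816])), (29, np.float64(-0.2718), np.float64(-0.249), array([ 0.5904, -0.2574,  0.096 ]))]
top 0.6 [(23, np.float64(0.0795), np.float64(0.1075), array([0.6103, 0.0957, 0.1091])), (32, np.float64(-0.2729), np.float64(-0.2463), array([ 0.6096, -0.259 ,  0.1224]))]
top 0.62 [(48, np.float64(0.0781), np.float64(0.1061), array([0.6346, 0.0934, 0.1375])), (53, np.float64(-0.2726), np.float64(-0.2456), array([ 0.6354, -0.2584,  0.1535]))]
top 0.7 [(89, np.float64(0.0752), np.float64(
[... 475 characters left out ...]
]
scene 0.6 [(8, np.float64(0.0923), np.float64(0.1081), array([0.6129, 0.0998, 0.1146])), (65, np.float64(-0.2751), np.float64(-0.2452), array([ 0.6107, -0.2664,  0.1121]))]
scene 0.62 [(31, np.float64(0.0792), np.float64(0.1069), array([0.6358, 0.092 , 0.1396])), (129, np.float64(-0.277), np.float64(-0.2454), array([ 0.6357, -0.2673,  0.1274]))]
scene 0.7 [(57, np.float64(0.0758), np.float64(0.1042), array([0.721 , 0.0881, 0.2399])), (341, np.float64(-0.2796), np.float64(-0.2457), array([ 0.7204, -0.2697,  0.1843]))]
scene 0.76 [(85, np.float64(0.0762), np.float64(0.1022), array([0.7802, 0.0845, 0.305 ])), (469, np.float64(-0.2826), np.float64(-0.2585), array([ 0.7809, -0.2728,  0.2261]))]
```

```bash
cat >> h.py <<'E'
from scipy.spatial.transform import Rotation as Ro
PSI=-.0385
def goal(pitch):  # tool z forward, pitch down; tool y = hood y
    c,s=np.cos(PSI),np.sin(PSI); p=np.radians(pitch)
    z=np.array([c*np.cos(p),s*np.cos(p),-np.sin(p)]); y=np.array([-s,c,0]); return Ro.from_matrix(np.c_[np.cross(y,z),y,z])
def to(P,R=None):
    s=monitor.state(); R0=Ro.from_rotvec(s['tool_rot']); P=np.array(P)
    print('tcp',s['tcp_pos'].round(4),'t',s['time'],'F',s['wrist_force'].round(1),'q',s['q'].round(2))
    print('slide cm',(R0.inv().apply(P-s['tcp_pos'])*100).round(2),'rot',(R0.inv()*R).as_rotvec().round(3) if R else '')
E
python3 - <<'E'
from h import *
to([.47,-.081,.23],goal(90)); to([.47,-.081,.23],goal(30))
E
```

```text
tcp [0.1241 0.5098 0.2308] t 0.1 F [-1.   1.1  0.4] q [ 1.33  0.24 -0.01  1.32 -0.    1.57]
slide cm [-47.58 -49.22   0.14] rot [-0.001 -0.    -0.2  ]
tcp [0.1241 0.5098 0.2308] t 0.1 F [-1.   1.1  0.4] q [ 1.33  0.24 -0.01  1.32 -0.    1.57]
slide cm [-47.58 -49.22   0.14] rot [-0.106 -1.044 -0.181]
```

```bash
R='skip'; 
python3 -m jog '[{"slide":[-2.4,-2.46,0],"rot":[0,0,0],"gripper":0},{"slide":[-4.8,-4.92,0],"rot":[0,0,0],"gripper":0},{"slide":[-7.2,-7.4,0],"rot":[0,0,0],"gripper":0},{"slide":[-9.6,-9.8,0],"rot":[0,0,0],"gripper":0},{"slide":[-12,-12.3,0],"rot":[0,0,0],"gripper":0}]'
python3 -m jog '[{"slide":[-2.4,-2.46,0],"rot":[0,0,0],"gripper":0},{"slide":[-4.8,-4.92,0],"rot":[0,0,0],"gripper":0},{"slide":[-7.2,-7.4,0],"rot":[0,0,0],"gripper":0},{"slide":[-9.6,-9.8,0],"rot":[0,0,0],"gripper":0},{"slide":[-12,-12.3,0],"rot":[0,0,0],"gripper":0}]'
python3 -m jog '[{"slide":[-2.4,-2.46,0],"rot":[0,0,0],"gripper":0},{"slide":[-4.8,-4.92,0],"rot":[0,0,0],"gripper":0},{"slide":[-7.2,-7.4,0],"rot":[0,0,0],"gripper":0},{"slide":[-9.6,-9.8,0],"rot":[0,0,0],"gripper":0},{"slide":[-12,-12.3,0],"rot":[0,0,0],"gripper":0}]'
python3 -m jog '[{"slide":[-2.4,-2.46,0],"rot":[0,0,-0.05],"gripper":0},{"slide":[-4.8,-4.92,0],"rot":[0,0,-0.1],"gripper":0},{"slide":[-7.2,-7.4,0],"rot":[0,0,-0.15],"gripper":0},{"slide":[-9.6,-9.8,0],"rot":[0,0,-0.2],"gripper":0},{"slide":[-11.6,-12.3,0],"rot":[0,0,-0.2],"gripper":0}]'
python3 - <<'E'
from h import *
to([.47,-.081,.23],goal(30))
E
```

```text
time: 0.52
tcp_pos: [0.212, 0.3607, 0.2309]
tool_rot: [-0.373, -3.119, 0.001]
wrist_force: [0.9, 0.6, 0.3]
width: 0.0256
finger_force: 0.0
time: 0.93
tcp_pos: [0.2995, 0.2128, 0.2313]
tool_rot: [0.374, 3.119, -0.0]
wrist_force: [0.6, 0.6, 0.7]
width: -0.0001
finger_force: 0.0
time: 1.35
tcp_pos: [0.3871, 0.0647, 0.2313]
tool_rot: [0.374, 3.119, 0.0]
wrist_force: [0.8, 0.9, -0.3]
width: -0.0003
finger_force: 0.0
time: 1.77
tcp_pos: [0.4711, -0.0824, 0.231]
tool_rot: [-0.057, -3.141, 0.0]
wrist_force: [0.4, 0.5, 1.0]
width: -0.0002
finger_force: 0.0
tcp [ 0.4711 -0.0824  0.231 ] t 1.7667 F [0.4 0.5 1. ] q [-0.17  0.16 -0.12  1.3  -0.   -0.14]
slide cm [0.12 0.14 0.1 ] rot [ 1.000e-03 -1.047e+00  2.000e-03]
```

Next I pitch up by 60° in two calls, then take a picture.

```bash

python3 -m jog '[{"slide":[0,0,0],"rot":[0,-0.105,0],"gripper":0},{"slide":[0,0,0],"rot":[0,-0.21,0],"gripper":0},{"slide":[0,0,0],"rot":[0,-0.315,0],"gripper":0},{"slide":[0,0,0],"rot":[0,-0.42,0],"gripper":0},{"slide":[0,0,0],"rot":[0,-0.525,0],"gripper":0}]'
python3 -m jog '[{"slide":[0,0,0],"rot":[0,-0.105,0],"gripper":0},{"slide":[0,0,0],"rot":[0,-0.21,0],"gripper":0},{"slide":[0,0,0],"rot":[0,-0.315,0],"gripper":0},{"slide":[0,0,0],"rot":[0,-0.42,0],"gripper":0},{"slide":[0,0,0],"rot":[0,-0.523,0],"gripper":0}]'
python3 - <<'E'
from h import *
to([.50,-.081,.136],goal(30)); to([.511,-.081,.1295],goal(30))
c=grab('wrist'); cv2.imwrite('pics/w1.png',cv2.resize(c['img'][:,:,::-1],(800,600)))
print(np.linalg.inv(c['world_to_cam']).round(3))
E
```

```text
time: 2.18
tcp_pos: [0.4702, -0.0807, 0.2315]
tool_rot: [0.051, 2.611, -0.014]
wrist_force: [0.1, -0.1, -1.2]
width: 0.0001
finger_force: 0.0
time: 2.6
tcp_pos: [0.4708, -0.0814, 0.2374]
tool_rot: [0.04, 2.111, -0.021]
wrist_force: [2.4, 0.1, -0.2]
width: 0.0001
finger_force: 0.0
tcp [ 0.4708 -0.0814  0.2374] t 2.6 F [ 2.4  0.1 -0.2] q [-0.33 -0.34 -1.14 -0.23  0.25 -0.15]
slide cm [7.19 0.14 7.71] rot [ 0.002 -0.017 -0.   ]
tcp [ 0.4708 -0.0814  0.2374] t 2.6 F [ 2.4  0.1 -0.2] q [-0.33 -0.34 -1.14 -0.23  0.25 -0.15]
slide cm [7.18 0.18 8.99] rot [ 0.002 -0.017 -0.   ]
[[ 0.039  0.205  0.978  0.304]
 [ 0.999 -0.009 -0.038 -0.075]
 [ 0.001  0.979 -0.205  0.238]
 [ 0.     0.     0.     1.   ]]
```

View pics/w1.png

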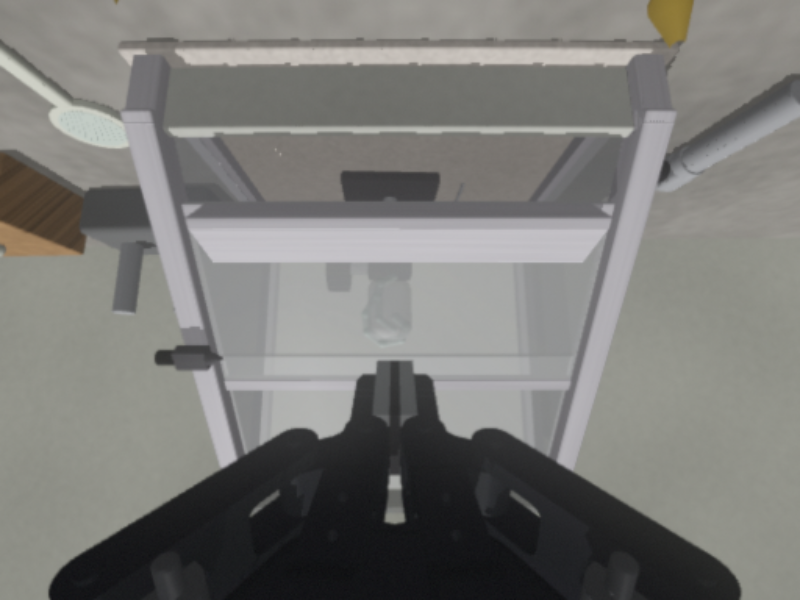

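The wrist view is upside down because the camera hangs under the gripper. It shows the lip's underside as the dark strip at rows 203-217, from x 188 to 612, and the pointer tip at about (221,357).

```bash
python3 - <<'E'
from h import *
w=load('wrist');c=load('top');d=load('scene')
tip,res=tri([(c,403.2,163.4),(d,320.7,235.7),(w,221*.64,357*.64)]); print('tip',tip.round(4),res)
print('tip2',tri([(c,403.2,163.4),(w,221*.64,357*.64)]))
U=np.array([.643*np.cos(PSI),.643*np.sin(PSI),.766])
for u in(330,):
  for v in range(125,175,2): p=pt(w,u,v); print(v,p.round(4))
for u in (150,220,380):
  for v in (131,133,135,139,142): print(u,v,pt(w,u,v).round(4))
E
```

```text
tip [ 0.6752 -0.2431  0.2158] [array([-0.1, -0.9]), array([-0.9,  0.5]), array([-0.1,  0.5])]
tip2 (array([ 0.67361478, -0.24287823,  0.21532929]), [array([-0.3, -0.1]), array([-0.4,  0.1])])
125 [0.8013 0.0582 0.0081]
127 [0.812  0.0608 0.0074]
129 [0.6113 0.007  0.1011]
131 [0.6049 0.0051 0.1064]
133 [0.5981 0.0032 0.1119]
135 [0.5921 0.0014 0.1168]
137 [ 5.869e-01 -1.000e-04  1.214e-01]
139 [ 0.5851 -0.0007  0.1244]
141 [ 0.5855 -0.0007  0.1266]
143 [ 5.873e-01 -4.000e-04  1.282e-01]
145 [ 5.879e-01 -4.000e-04  1.303e-01]
147 [5.913e-01 3.000e-04 1.314e-01]
149 [0.5962 0.0015 0.1319]
151 [0.6005 0.0025 0.1328]
153 [0.6035 0.0031 0.1341]
155 [0.6095 0.0045 0.1345]
157 [0.6126 0.0052 0.1359]
159 [0.6179 0.0064 0.1367]
161 [0.6219 0.0073 0.138 ]
163 [0.6253 0.008  0.1395]
165 [0.6306 0.0092 0.1404]
167 [0.6347 0.0101 0.1418]
169 [0.6411 0.0116 0.1426]
171 [0.6422 0.0117 0.1449]
173 [0.6447 0.0122 0.1469]
150 131 [ 0.5971 -0.207   0.1059]
150 133 [ 0.5893 -0.2032  0.1118]
150 135 [ 0.5832 -0.2003  0.1169]
150 139 [ 0.5764 -0.1969  0.1245]
150 142 [ 0.5777 -0.1972  0.1275]
220 131 [ 0.6    -0.1242  0.1063]
220 133 [ 0.5943 -0.1232  0.1113]
220 135 [ 0.5882 -0.1221  0.1164]
220 139 [ 0.5793 -0.1206  0.1248]
220 142 [ 0.5813 -0.1208  0.1275]
380 131 [0.607  0.0642 0.1064]
380 133 [0.5993 0.0605 0.1122]
380 135 [0.5947 0.0581 0.1166]
380 139 [0.5854 0.0534 0.1251]
380 142 [0.5881 0.0543 0.1275]
```

```bash

python3 -m jog '[{"slide":[1.5,0,1.8],"rot":[0,0,0],"gripper":0},{"slide":[3,0,3.6],"rot":[0,-0.01,0],"gripper":0},{"slide":[4.5,0.1,5.4],"rot":[0,-0.017,0],"gripper":0},{"slide":[6,0.1,7.2],"rot":[0,-0.017,0],"gripper":0},{"slide":[7.2,0.1,9],"rot":[0,-0.017,0],"gripper":0}]'
python3 - <<'E'
from h import *
to([.582,-.082,.0895],goal(30))
E
```

```text
time: 3.07
tcp_pos: [0.539, -0.0957, 0.1811]
tool_rot: [0.035, 2.143, -0.011]
wrist_force: [-0.7, -0.3, 0.8]
width: -0.0002
finger_force: 0.0
tcp [ 0.539  -0.0957  0.1811] t 3.0667 F [-0.7 -0.3  0.8] q [-0.31 -0.04 -1.14 -0.51  0.23 -0.15]
slide cm [5.4  1.44 8.55] rot [ 0.01  -0.049 -0.   ]
```

```bash
python3 - <<'E'
from h import *
to([.545,-.082,.112],goal(33))
E
```

```text
tcp [ 0.539  -0.0957  0.1811] t 3.0667 F [-0.7 -0.3  0.8] q [-0.31 -0.04 -1.14 -0.51  0.23 -0.15]
slide cm [5.51 1.34 4.22] rot [ 0.01   0.003 -0.   ]
```

```bash

python3 -m jog '[{"slide":[0.7,0.2,0.6],"rot":[0,0,0],"gripper":0},{"slide":[1.4,0.4,1.2],"rot":[0,0,0],"gripper":0},{"slide":[2,0.6,1.6],"rot":[0,0,0],"gripper":0},{"slide":[2,0.6,1.6],"rot":[0,0,0],"gripper":0}]'
python3 - <<'E'
from h import *
to([.545,-.082,.112],goal(33))
E
```

```text
time: 3.4
tcp_pos: [0.5488, -0.092, 0.1649]
tool_rot: [0.033, 2.159, -0.007]
wrist_force: [0.2, -0.3, 1.3]
width: 0.0001
finger_force: 0.0
tcp [ 0.5488 -0.092   0.1649] t 3.4 F [ 0.2 -0.3  1.3] q [-0.29  0.02 -1.14 -0.55  0.22 -0.14]
slide cm [4.63 0.95 2.61] rot [ 0.014 -0.013 -0.   ]
```

```bash
cat > k.py <<'E'
from h import *
D=[([1.332,.2387,-.0141,1.3192,0],[.1241,.5098,.2308]),([-.17,.16,-.12,1.30,0],[.4711,-.0824,.231]),([-.33,-.34,-1.14,-.23,.25],[.4708,-.0814,.2374]),([-.31,-.04,-1.14,-.51,.23],[.539,-.0957,.1811]),([-.29,.02,-1.14,-.55,.22],[.5488,-.092,.1649])]
rows=[];b=[]
# unknowns r0,A,B,L,h,E(elbow offset along upper-perp)
for q,P in D:
    r=np.hypot(P[0],P[1]); f=q[1]-q[2]; p=f+q[3]
    rows.append([np.sin(q[1]),np.cos(f),np.cos(p),0]); b.append(r)
    rows.append([np.cos(q[1]),-np.sin(f),-np.sin(p),1]); b.append(P[2])
A=np.array(rows);b=np.array(b); x,*_=np.linalg.lstsq(A,b,rcond=None)
print('A,B,L,h',x.round(3),'res mm',((A@x-b)*1000).round(1))
a,B,L,h=x
for P in([.545,.112],[.582,.0895],[.5915,.101],[.64,.15],[.678,.204]):
  for p in(20,30,40,50,60):
    t=np.radians(p); W=np.array([np.hypot(P[0]-L*np.cos(t),.09),P[1]+L*np.sin(t)-h]); d=np.linalg.norm(W)
    s=(d*d-a*a-B*B)/(2*a*B) # = cos of angle; = -sin? 
    # r=a sin q2+B cos f, z=a cos q2-B sin f -> d2=a2+B2+2aB sin(q2-f)=a2+B2+2aB sin(q3)
    print(P,p,'q3',np.arcsin(np.clip(s,-1,1)).round(2),end='; ')
  print()
E
python3 k.py
```

```text
A,B,L,h [0.569 0.408 0.46  0.238] res mm [ 4.4 -2.   0.4 -4.1  4.4 -4.  -2.7  5.8 -4.9  4.3]
[0.545, 0.112] 20 q3 -1.57; [0.545, 0.112] 30 q3 -1.32; [0.545, 0.112] 40 q3 -1.11; [0.545, 0.112] 50 q3 -0.92; [0.545, 0.112] 60 q3 -0.73; 
[0.582, 0.0895] 20 q3 -1.43; [0.582, 0.0895] 30 q3 -1.26; [0.582, 0.0895] 40 q3 -1.07; [0.582, 0.0895] 50 q3 -0.88; [0.582, 0.0895] 60 q3 -0.69; 
[0.5915, 0.101] 20 q3 -1.38; [0.5915, 0.101] 30 q3 -1.22; [0.5915, 0.101] 40 q3 -1.04; [0.5915, 0.101] 50 q3 -0.85; [0.5915, 0.101] 60 q3 -0.66; 
[0.64, 0.15] 20 q3 -1.21; [0.64, 0.15] 30 q3 -1.05; [0.64, 0.15] 40 q3 -0.87; [0.64, 0.15] 50 q3 -0.68; [0.64, 0.15] 60 q3 -0.49; 
[0.678, 0.204] 20 q3 -1.07; [0.678, 0.204] 30 q3 -0.91; [0.678, 0.204] 40 q3 -0.72; [0.678, 0.204] 50 q3 -0.53; [0.678, 0.204] 60 q3 -0.33;
```

```bash

python3 -m jog '[{"slide":[0,0,0],"rot":[0,0.08,0],"gripper":0},{"slide":[0,0,0],"rot":[0,0.16,0],"gripper":0},{"slide":[0,0,0],"rot":[0,0.16,0],"gripper":0}]'
python3 - <<'E'
from h import *
to([.548,-.082,.1195],goal(42))
E
```

```text
time: 3.65
tcp_pos: [0.5491, -0.0924, 0.1678]
tool_rot: [0.035, 2.32, -0.006]
wrist_force: [1.6, 1.0, 1.0]
width: -0.0001
finger_force: 0.0
tcp [ 0.5491 -0.0924  0.1678] t 3.65 F [1.6 1.  1. ] q [-0.26 -0.05 -0.95 -0.13  0.18 -0.16]
slide cm [3.63 1.01 3.19] rot [ 0.013 -0.017  0.003]
```

```bash

python3 -m jog '[{"slide":[0.9,0.3,0.8],"rot":[0,0,0],"gripper":0},{"slide":[1.8,0.5,1.6],"rot":[0.01,-0.01,0],"gripper":0},{"slide":[2.7,0.8,2.4],"rot":[0.013,-0.017,0],"gripper":0},{"slide":[3.6,1,3.2],"rot":[0.013,-0.017,0],"gripper":0},{"slide":[3.6,1,3.2],"rot":[0.013,-0.017,0],"gripper":0}]'
python3 - <<'E'
from h import *
to([.582,-.082,.0895],goal(42))
c=grab('wrist')
cv2.imwrite('pics/w2.png',cv2.resize(c['img'][:,:,::-1],(800,600)))
for v in range(80,250,5): print(v,pt(c,180,v).round(3),pt(c,330,v).round(3))
E
```

```text
time: 4.07
tcp_pos: [0.5465, -0.0813, 0.1158]
tool_rot: [0.042, 2.304, -0.019]
wrist_force: [-0.6, -0.4, -0.9]
width: 0.0001
finger_force: 0.0
tcp [ 0.5465 -0.0813  0.1158] t 4.0667 F [-0.6 -0.4 -0.9] q [-0.22  0.07 -1.08 -0.41  0.14 -0.13]
slide cm [-0.43  0.06  4.4 ] rot [ 0.001 -0.     0.002]
80 [ 0.531 -0.133 -0.   ] [ 0.535 -0.024 -0.001]
85 [ 0.535 -0.134 -0.   ] [ 0.539 -0.023 -0.   ]
90 [ 0.54  -0.136 -0.   ] [ 0.545 -0.022 -0.001]
95 [ 0.546 -0.138 -0.001] [ 0.55  -0.021 -0.001]
100 [ 0.552 -0.139 -0.001] [ 0.556 -0.02  -0.001]
105 [ 0.554 -0.139  0.002] [ 0.56  -0.019  0.001]
110 [ 0.556 -0.14   0.006] [ 0.56  -0.02   0.006]
115 [ 0.56  -0.141  0.008] [ 0.564 -0.019  0.008]
120 [ 0.567 -0.143  0.007] [ 0.572 -0.017  0.007]
125 [ 0.572 -0.144  0.009] [ 0.576 -0.016  0.009]
130 [ 0.571 -0.143  0.014] [ 0.577 -0.017  0.013]
135 [ 0.569 -0.142  0.02 ] [ 0.577 -0.017  0.018]
140 [ 0.572 -0.142  0.024] [ 0.576 -0.018  0.024]
145 [ 0.572 -0.142  0.029] [ 0.577 -0.018  0.028]
150 [ 0.571 -0.141  0.033] [ 0.576 -0.019  0.033]
155 [ 0.571 -0.14   0.039] [ 0.576 -0.02   0.038]
160 [ 0
[... 165 characters left out ...]
056] [ 0.576 -0.021  0.056]
180 [ 0.573 -0.139  0.059] [ 0.577 -0.022  0.06 ]
185 [ 0.7   -0.181  0.008] [0.708 0.013 0.007]
190 [ 0.718 -0.186  0.007] [0.725 0.017 0.008]
195 [ 0.737 -0.191  0.007] [0.743 0.021 0.008]
200 [ 0.754 -0.196  0.008] [0.764 0.026 0.007]
205 [ 0.776 -0.203  0.008] [0.786 0.031 0.008]
210 [ 0.802 -0.21   0.008] [0.811 0.037 0.008]
215 [ 0.829 -0.218  0.008] [0.838 0.043 0.008]
220 [ 0.861 -0.227  0.007] [0.869 0.05  0.008]
225 [ 0.893 -0.236  0.008] [0.905 0.058 0.008]
230 [ 0.963 -0.257  0.   ] [ 0.976  0.075 -0.   ]
235 [ 2.288 -0.669 -0.301] [ 2.282  0.401 -0.29 ]
240 [ 0.607 -0.144  0.099] [ 0.614 -0.018  0.099]
245 [ 0.601 -0.142  0.105] [ 0.605 -0.02   0.105]
```

View pics/w2.png

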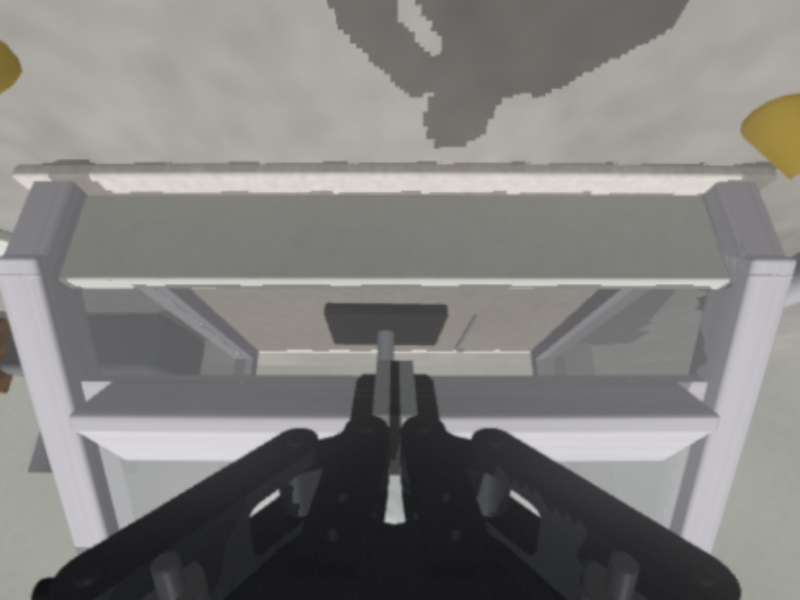

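The wrist view shows the fingertip at (395,365), just in front of the lip and below it, with the sill edge at row 283 clear of it. I'll slide in under the lip.

```bash

python3 -m jog '[{"slide":[0,0,1.2],"rot":[0,0,0],"gripper":0},{"slide":[-0.1,0,2.4],"rot":[0,0,0],"gripper":0},{"slide":[-0.2,0,3.4],"rot":[0,0,0],"gripper":0},{"slide":[-0.3,0,4.1],"rot":[0,0,0],"gripper":0},{"slide":[-0.3,0,4.1],"rot":[0,0,0],"gripper":0}]'
python3 - <<'E'
from h import *
p=monitor.state()['tcp_pos']; U=np.array([.6425,-.0248,.766])
to(p+.02*U,goal(42)); to(p+.15*U,goal(42))
E
```

```text
time: 4.53
tcp_pos: [0.582, -0.0836, 0.0932]
tool_rot: [0.042, 2.3, -0.021]
wrist_force: [0.8, -0.7, 0.7]
width: 0.0001
finger_force: 0.0
tcp [ 0.582  -0.0836  0.0932] t 4.5333 F [ 0.8 -0.7  0.7] q [-0.21  0.19 -1.05 -0.5   0.13 -0.12]
slide cm [-2.   -0.   -0.06] rot [0.    0.004 0.002]
tcp [ 0.582  -0.0836  0.0932] t 4.5333 F [ 0.8 -0.7  0.7] q [-0.21  0.19 -1.05 -0.5   0.13 -0.12]
slide cm [-14.99  -0.03  -0.46] rot [0.    0.004 0.002]
```

```bash

python3 -m jog '[{"slide":[-0.4,0,0],"rot":[0,0,0],"gripper":0},{"slide":[-0.8,0,0],"rot":[0,0,0],"gripper":0},{"slide":[-1.2,0,0],"rot":[0,0,0],"gripper":0},{"slide":[-1.6,0,-0.05],"rot":[0,0,0],"gripper":0},{"slide":[-2,0,-0.06],"rot":[0,0,0],"gripper":0}]'
python3 -m jog '[{"slide":[-0.6,0,0],"rot":[0,0,0],"gripper":0},{"slide":[-1.2,0,-0.03],"rot":[0,0,0],"gripper":0},{"slide":[-1.8,0,-0.05],"rot":[0,0,0],"gripper":0},{"slide":[-2.4,0,-0.07],"rot":[0,0,0],"gripper":0},{"slide":[-3,0,-0.09],"rot":[0,0,0],"gripper":0}]'
python3 -m jog '[{"slide":[-0.6,0,0],"rot":[0,0,0],"gripper":0},{"slide":[-1.2,0,-0.03],"rot":[0,0,0],"gripper":0},{"slide":[-1.8,0,-0.05],"rot":[0,0,0],"gripper":0},{"slide":[-2.4,0,-0.07],"rot":[0,0,0],"gripper":0},{"slide":[-3,0,-0.09],"rot":[0,0,0],"gripper":0}]'
python3 - <<'E'
from h import *
to([.6,-.08,.1],goal(42))
c=grab('wrist'); cv2.imwrite('pics/w3.png',cv2.resize(c['img'][:,:,::-1],(800,600)))
U=np.array([.6425,-.0248,.766])
for u in(200,330):
  for v in range(225,300,5): p=pt(c,u,v); print(u,v,p.round(4),(p@U).round(4))
E
```

```text
time: 4.95
tcp_pos: [0.5931, -0.0838, 0.1079]
tool_rot: [0.042, 2.302, -0.021]
wrist_force: [-2.3, -1.0, -2.2]
width: 0.0002
finger_force: 1.6
time: 5.37
tcp_pos: [0.6134, -0.0845, 0.1313]
tool_rot: [0.042, 2.301, -0.02]
wrist_force: [-3.9, -0.2, -1.7]
width: 0.0001
finger_force: 1.8
time: 5.78
tcp_pos: [0.6327, -0.0851, 0.1541]
tool_rot: [0.042, 2.301, -0.02]
wrist_force: [-2.8, -0.5, -1.9]
width: 0.0001
finger_force: 1.8
tcp [ 0.6327 -0.0851  0.1541] t 5.7833 F [-2.8 -0.5 -1.9] q [-0.19  0.11 -0.86 -0.23  0.11 -0.1 ]
slide cm [6.23 0.4  1.16] rot [0.    0.003 0.002]
200 225 [ 0.7478 -0.1453  0.1105] 0.5687
200 230 [ 0.7483 -0.145   0.1158] 0.5731
200 235 [ 0.7509 -0.1452  0.1206] 0.5784
200 240 [ 0.7553 -0.1459  0.125 ] 0.5846
200 245 [ 0.7623 -0.1471  0.129 ] 0.5922
200 250 [ 0.6462 -0.1198  0.1547] 0.5367
200 255 [ 0.6437 -0.119   0.1584] 0.5378
200 260 [ 0.6389 -0.1176  0.1622] 0.5376
200 265 [ 0.6336 -0.1162  0.1658] 0.537
200 270 [ 0.6303 -0.1152  0.169 ] 0.5373
200 275 [ 0.6273 -0.1144  0.172 ] 0.5376
200 280 [ 0.5872 -0.1052  0.1775] 0.5159
200 285 [ 0.5837 -0.1043  0.1797] 0.5153
200 290 [ 0.5831 -0.104   0.1816] 0.5163
200 295 [ 0.5856 -0.1044  0.1834] 0.5193
330 225 [ 2.291   0.3833 -0.2984] 1.2339
330 230 [ 2.2812  0.3771 -0.2611] 1.2563
330 235 [ 2.2844  0.3742 -0.2276] 1.2841
330 240 [ 2.2782  0.369  -0.1925] 1.3071
330 245 [ 2.2924  0.3689 -0.1621] 1.3396
330 250 [ 0.6514 -0.0345  0.1544] 0.5376
330 255 [ 0.6458 -0.0362  0.1585] 0.5372
330 260 [ 0.6418 -0.0375  0.1621] 0.5375
330 265 [ 0.6385 -0.0386  0.1655] 0.538
330 270 [ 0.6331 -0.0402  0.169 ] 0.5372
330 275 [ 0.6311 -0.0409  0.1719] 0.5382
330 280 [ 0.6264 -0.0423  0.175 ] 0.5375
330 285 [ 0.5869 -0.0517  0.1796] 0.5159
330 290 [ 0.5836 -0.0527  0.1817] 0.5154
330 295 [ 0.5808 -0.0535  0.1835] 0.5151
```

View pics/w3.png

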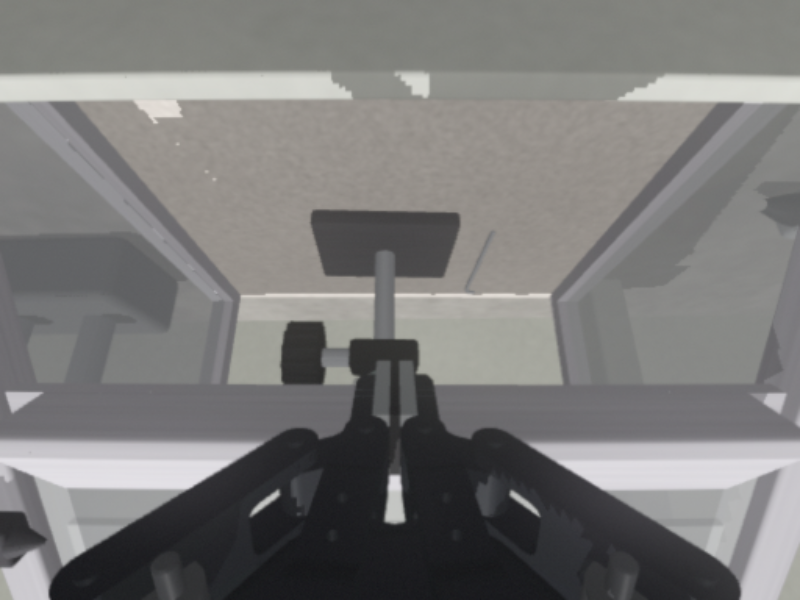

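The wrist view shows the fingertips pushing under the lip (underside at rows 387-437) and the pointer tip at about (46,540).

```bash
python3 - <<'E'
from h import *
w=load('wrist');c=load('top');d=load('scene');U=np.array([.6425,-.0248,.766])
for l in([(c,403.2,163.4),(d,320.7,235.7),(w,46*.64,540*.64)],[(c,403.2,163.4),(w,46*.64,540*.64)],[(d,320.7,235.7),(w,46*.64,540*.64)]):
    t,r=tri(l); print(t.round(4),(t@U).round(4),r)
E
python3 -m jog '[{"slide":[-0.6,0,0],"rot":[0,0,0],"gripper":0},{"slide":[-1.2,0,-0.03],"rot":[0,0,0],"gripper":0},{"slide":[-1.8,0,-0.05],"rot":[0,0,0],"gripper":0},{"slide":[-2.4,0,-0.07],"rot":[0,0,0],"gripper":0},{"slide":[-3,0,-0.09],"rot":[0,0,0],"gripper":0}]'
python3 -m jog '[{"slide":[-0.5,0,0],"rot":[0,0,0],"gripper":0},{"slide":[-1,0,-0.03],"rot":[0,0,0],"gripper":0},{"slide":[-1.5,0,-0.05],"rot":[0,0,0],"gripper":0},{"slide":[-2,0,-0.06],"rot":[0,0,0],"gripper":0},{"slide":[-2.5,0,-0.08],"rot":[0,0,0],"gripper":0}]'
python3 - <<'E'
from h import *
to([.6,-.08,.1],goal(42))
U=np.array([.6425,-.0248,.766])
w=grab('wrist'); d=grab('scene')
for u in(200,330): print([(pt(w,u,v)@U).round(4) for v in range(252,276,4)])
cv2.imwrite('pics/fin.png',np.hstack([cv2.resize(w['img'][240:384,0:100,::-1],(400,576),interpolation=cv2.INTER_CUBIC),cv2.resize(d['img'][180:252,280:330,::-1],(400,576),interpolation=cv2.INTER_CUBIC)]))
E
```

```text
[ 0.6755 -0.2427  0.2159] 0.6054 [array([-0.3, -1.1]), array([-0.8,  0.3]), array([-1.7,  0.7])]
[ 0.6742 -0.2423  0.2155] 0.6043 [array([-0.5, -0.4]), array([-2.5,  0.4])]
[ 0.6772 -0.2427  0.2158] 0.6065 [array([-0. ,  0.2]), array([0.3, 0.3])]
time: 6.25
tcp_pos: [0.6521, -0.0859, 0.1771]
tool_rot: [0.042, 2.301, -0.021]
wrist_force: [-1.4, -1.0, -3.3]
width: 0.0002
finger_force: 1.9
time: 6.67
tcp_pos: [0.668, -0.0865, 0.1961]
tool_rot: [0.042, 2.301, -0.021]
wrist_force: [-1.2, -1.6, -3.7]
width: -0.0001
finger_force: 1.8
tcp [ 0.668  -0.0865  0.1961] t 6.6667 F [-1.2 -1.6 -3.7] q [-0.17  0.09 -0.72 -0.08  0.1  -0.09]
slide cm [11.71  0.41  1.33] rot [0.    0.002 0.002]
[np.float64(0.5917), np.float64(0.5926), np.float64(0.5922), np.float64(0.5925), np.float64(0.5931), np.float64(0.5927)]
[np.float64(0.5925), np.float64(0.5926), np.float64(0.5924), np.float64(0.5007), np.float64(0.5927), np.float64(0.5924)]
```

View pics/fin.png

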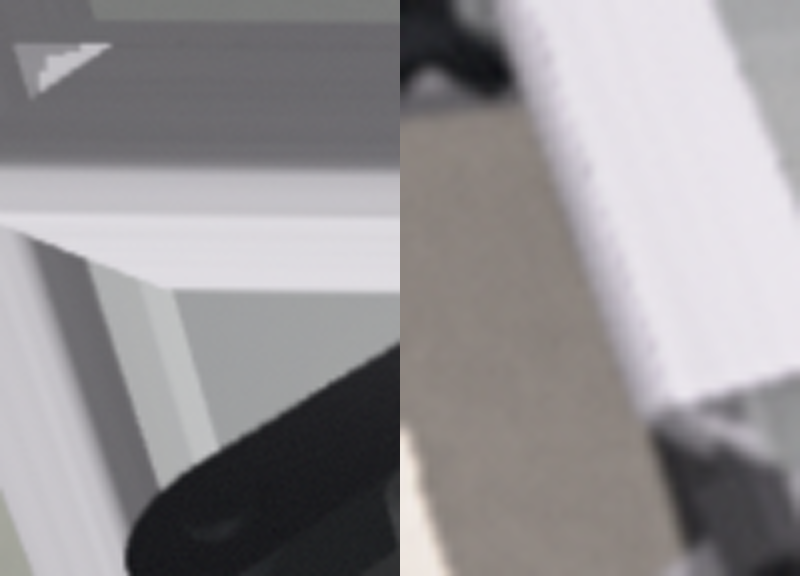

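The crops show the pointer tip just above and behind the lip's end (right half, about (660,430)), with about 12 mm to go.

```bash

python3 -m jog '[{"slide":[-0.3,0,0],"rot":[0,0,0],"gripper":0},{"slide":[-0.6,0,-0.01],"rot":[0,0,0],"gripper":0},{"slide":[-0.9,0,-0.02],"rot":[0,0,0],"gripper":0},{"slide":[-1,0,-0.03],"rot":[0,0,0],"gripper":0},{"slide":[-1,0,-0.03],"rot":[0,0,0],"gripper":0}]'
python3 - <<'E'
from h import *
to([.6,-.08,.1],goal(42))
U=np.array([.6425,-.0248,.766])
w=grab('wrist'); c=grab('top');d=grab('scene')
for u in(200,330): print([(pt(w,u,v)@U).round(4) for v in range(252,276,4)])
a=cv2.resize(c['img'][145:195,370:440,::-1],(800,571),interpolation=cv2.INTER_CUBIC)
b=cv2.resize(d['img'][215:251,300:336,::-1],(571,571),interpolation=cv2.INTER_CUBIC)
cv2.imwrite('pics/fin2.png',np.hstack([cv2.resize(c['img'][150:186,385:410,::-1],(400,576),interpolation=cv2.INTER_CUBIC),cv2.resize(d['img'][215:251,305:330,::-1],(400,576),interpolation=cv2.INTER_CUBIC)]))
E
```

```text
time: 7.18
tcp_pos: [0.6747, -0.0866, 0.2041]
tool_rot: [0.041, 2.3, -0.02]
wrist_force: [-1.0, 0.3, -0.4]
width: -0.0001
finger_force: 0.6
tcp [ 0.6747 -0.0866  0.2041] t 7.1833 F [-1.   0.3 -0.4] q [-0.17  0.09 -0.7  -0.06  0.1  -0.09]
slide cm [12.75  0.4   1.35] rot [0.    0.004 0.002]
[np.float64(0.6023), np.float64(0.6021), np.float64(0.6029), np.float64(0.6019), np.float64(0.6027), np.float64(0.6027)]
[np.float64(0.6032), np.float64(0.6028), np.float64(0.6028), np.float64(0.6029), np.float64(0.6033), np.float64(0.6025)]
```

View pics/fin2.png

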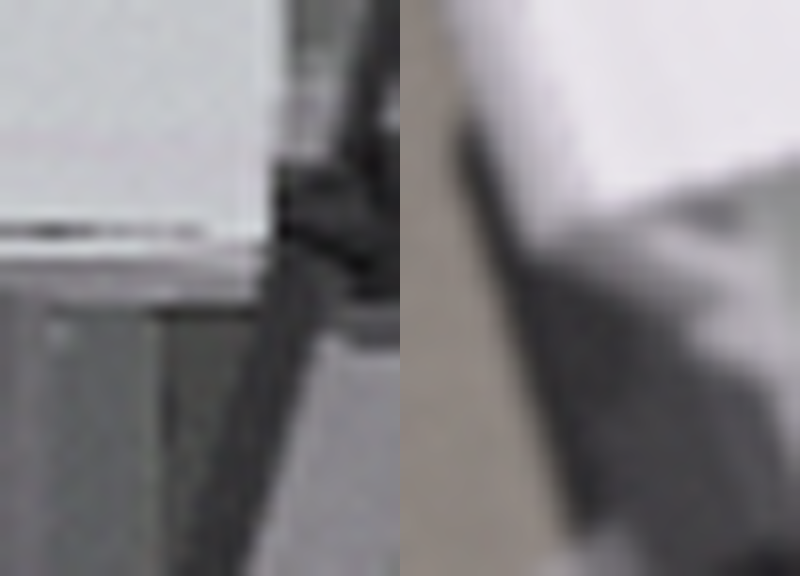

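The left crop (top camera) shows the lip's end beside the pointer at about (280,170-230). The measured gap is about 2 mm. I'll push that last bit, then back off down and out.

```bash

python3 -m jog '[{"slide":[-0.1,0,0],"rot":[0,0,0],"gripper":0},{"slide":[-0.2,0,0],"rot":[0,0,0],"gripper":0},{"slide":[-0.2,0,0],"rot":[0,0,0],"gripper":0},{"slide":[-0.2,0,0],"rot":[0,0,0],"gripper":0}]'
python3 -m jog '[{"slide":[0.3,0,0],"rot":[0,0,0],"gripper":0},{"slide":[0.8,0,0],"rot":[0,0,0],"gripper":0},{"slide":[1.3,0,-0.2],"rot":[0,0,0],"gripper":0},{"slide":[1.6,0,-1],"rot":[0,0,0],"gripper":0},{"slide":[1.6,0,-2],"rot":[0,0,0],"gripper":0}]'
python3 -m jog '[{"slide":[0.3,0,-1.5],"rot":[0,0,0],"gripper":0},{"slide":[0.3,0,-3],"rot":[0,0,0],"gripper":0},{"slide":[0.3,0,-4.5],"rot":[0,0,0],"gripper":0},{"slide":[0.3,0,-5.5],"rot":[0,0,0],"gripper":0},{"slide":[0.3,0,-5.5],"rot":[0,0,0],"gripper":0}]'
python3 - <<'E'
from h import *
to([.6,-.08,.1],goal(42))
U=np.array([.6425,-.0248,.766])
w=grab('wrist')
for u in(200,330): print([(v,(pt(w,u,v)@U).round(4)) for v in range(180,270,5)])
cv2.imwrite('pics/w4.png',cv2.resize(w['img'][:,:,::-1],(800,600)))
E
```

```text
time: 7.67
tcp_pos: [0.6754, -0.0866, 0.2048]
tool_rot: [0.042, 2.301, -0.02]
wrist_force: [-3.1, 0.4, -0.0]
width: -0.0001
finger_force: 1.5
time: 8.08
tcp_pos: [0.6486, -0.0855, 0.2052]
tool_rot: [0.042, 2.303, -0.02]
wrist_force: [0.2, -0.5, -0.8]
width: -0.0001
finger_force: 0.0
time: 8.5
tcp_pos: [0.6064, -0.0842, 0.2435]
tool_rot: [0.042, 2.297, -0.021]
wrist_force: [0.2, -0.1, 1.2]
width: -0.0
finger_force: 0.0
tcp [ 0.6064 -0.0842  0.2435] t 8.5 F [ 0.2 -0.1  1.2] q [-0.2  -0.08 -0.75  0.07  0.12 -0.11]
slide cm [11.16  0.42  9.05] rot [-0.     0.006  0.002]
[(180, np.float64(0.5928)), (185, np.float64(0.6014)), (190, np.float64(1.11)), (195, np.float64(1.1427)), (200, np.float64(1.1702)), (205, np.float64(1.2014)), (210, np.float64(1.2303)), (215, np.float64(1.2592)), (220, np.float64(0.6033)), (225, np.float64(0.6038)), (230, np.float64(0.6034)), (235, np.float64(0.6039)), (240, np.float64(0.6057)), (245, np.float64(0.6103)), (250, np.float64(0.6178)), (255, np.float64(0.6265)), (260, np.float64(0.6358)), (265, np.float64(0.646))]
[(180, np.float64(1.0352)), (185, np.float64(1.0669)), (190, np.float64(1.0978)), (195, np.float64(1.1244)), (200, np.float64(1.1565)), (205, np.float64(1.188)), (210, np.float64(1.2151)), (215, np.float64(1.2414)), (220, np.float64(0.6039)), (225, np.float64(0.6039)), (230, np.float64(0.6037)), (235, np.float64(0.6038)), (240, np.float64(0.6054)), (245, np.float64(0.6094)), (250, np.float64(0.618)), (255, np.float64(0.6263)), (260, np.float64(0.6353)), (265, np.float64(0.646))]
```

View pics/w4.png

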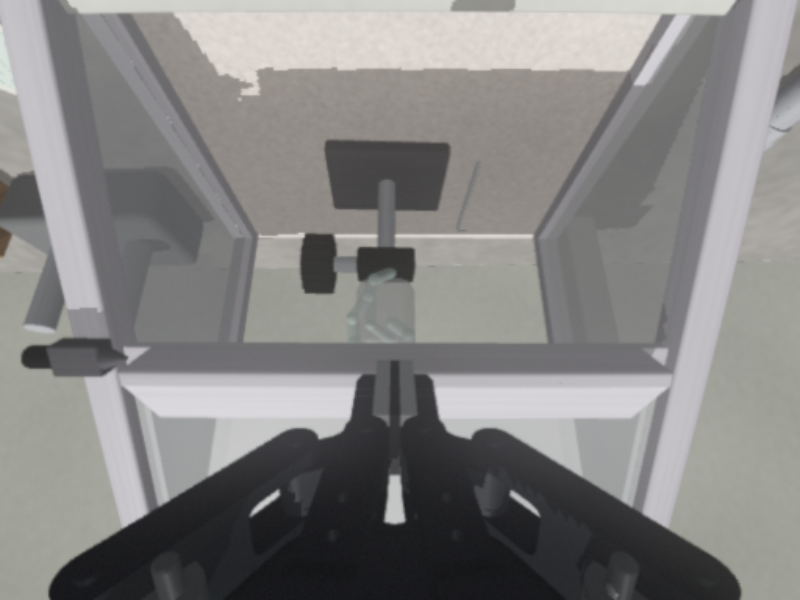

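The picture shows the pointer tip at (127,356), midway along the underside strip at the lip's end (rows 345-372), so the two are level. The fingers are clear of the hood.

```bash
python3 -c "
from workcell import job; print(job.close_job())"
```

```text
the job is handed in; nothing more can be done
None
```

I pushed the sash up from beneath its lip until the underside measured within about 2 mm of level with the pointer tip. It is standing there by itself with the fingers withdrawn, and the job was handed in at about 8.5 s; no verdict was returned.

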